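# Put the potter's paddle back into its slotted block

## Robot

A 6-joint arm with a two-finger parallel gripper is mounted at the origin on the work surface. World frame = base frame: x ahead of the robot, y to its left, z up, the work surface at z = 0. Lengths are in m, angles in rad, forces in N, time in s.
With the tool pointing down it reaches from about 0.275 to 0.875 m from the base axis. Payload 12.5 kg.
Tool frame: the origin (TCP) lies on the centre line of the jaws, within the pads' length; the fingertips stand 25 mm ahead of it and the grasp point (between the pads) lies 6 mm ahead of it; z points along the fingers, x is the direction in which the jaws open and shut, and the axes are right-handed (so a half turn about z gives the same grasp; the last joint's range is limited). The gripper opens to 85 mm and grips with 20 to 120 N. Pads are 22 mm wide; open, the fingers measure 114 mm over their backs; the gripper's body (76 mm by 85 mm) begins 54 mm behind the grasp point. The pads swing forward as they close: fully open they stand 13 mm farther back than shut.
Start: joints at [1.254, 0.351, 1.652, -0, 1.139, -0.085], TCP at [0.126, 0.535, 0.256] pointing down, gripper open.
Joint ranges: [-2.75, 2.75], [-0.79, 2.1], [0.01, 2.65], [-1.57, 4.71], [0.07, 3.14], [-2.87, 2.87]. Speed limits (rad/s): [2.22, 2.22, 2.79, 3.14, 3.14, 3.14].

## Interface

Orientations are given as a unit quaternion [w, x, y, z].
In Python, from workcell import r gives the robot as it stands. The module is installed in compiled form; this text tells all that it offers.
- The arm moves only by the tool arm_command, never from a script. Its argument "steps" is text: rows parted by semicolons, each of 7 numbers parted by spaces: the opening, from 0 (shut) to 1 (fully open), then the shift along the tool's x, y, z in cm, then the turn, a rotation vector about the tool's x, y, z in degrees. In form: grip tx ty tz wx wy wz; .... A call has 1 to 20 rows; each row shifts and turns the commanded pose from where the row before left it, along the tool's axes as they then stand; what a row does not reach is not made up. A row lasts 1/8 s, in which the tool goes at most 62.5 mm and 10.7 degrees, less where a joint would pass 70% of its speed; a pose out of reach is approached as far as the arm can. A call is refused whole if a number of a shift passes 6.25 or a number of a turn 10.7, either way. A call with a gripper value outside its range is refused whole. The fingers move at their own pace and stop on an object; the grip force is fixed at half the most. Time passes only in rows, so rows that do not move let the fingers close. It gives the time, the measured TCP pose, the force and the opening at its end, in the units of the state.
- r.observe(): the state, without advancing time (a new reading comes with each control period).
- r.read_camera(name): name is "scene" or "top" or "wrist"; returns a dict with "pixels" (400x640x3 uint8, red, green, blue), "range_z" (400x640 float32, m along the optical axis (not along the pixel's ray), 0 where there is no reading), "K" (3x3 intrinsics, pixels), "pose" (4x4, takes a point from camera to world coordinates); the wrist camera has in their place "tool_from_camera" (4x4, takes a point from camera to tool coordinates, whose origin is the TCP and whose axes are the tool frame's). Camera axes: x right, y up, looking along -z (the intrinsics and any distortion apply to the point x, -y, -z); pixel columns grow to the right and rows downward; lengths in m; the calibration is good to about 2 mm. A picture is of the moment at which its call begins: read the wrist's pose just before it.
- r.close_job(): hands the job in, once; it reports no verdict.
The state is a dict: "time": time; "q": joint angles; "dq": joint speeds; "joint_torque": joint torques, N m; "position": TCP position; "orientation": TCP orientation; "force": force on the tool from outside, world axes, zero at the start; "moment": the same for the moment, N m; "opening": opening from 0.0 (shut) to 1.0 (fully open).
Only numpy, scipy, OpenCV 4.12 (cv2) and the standard library are available. Lean on these libraries where they do the work, as an engineer would, in place of code of your own. Each camera call takes 0.05 s, during which the arm holds its last target. There are 200 camera calls.

## Task

The pale wooden paddle lies with its handle under the banding wheel. Draw it out, lay it down flat on the open bench and let go of it, then slide it, blade first, into the wide slot of the tool block, letting the blade's own edge lift the sprung clip, until it is fully home and held under the clip. Keep the gripper's fingers off the clip and do not disturb the other things on the bench.

Things in the scene. Friction and masses are not known exactly. Their poses are not given: they have to be found in the camera images.
- paddle: Potter's paddle, rigid pale beech, 185 mm long, 80 g. Blade 95 x 54 wide x 6 thick; handle 90 long x 26 wide x 16 high, flush with the blade underneath. Origin on the underside at the shoulder (blade meets handle), near its balance point; +x to the blade tip, -x to the handle's tail, z out of the upper face. Starts flat on the bench, handle under the wheel head, 70 mm or more of blade sticking out.
- paddle_tip (a point): Middle of the paddle's blade tip edge, 95 mm ahead of the shoulder, at half the blade's thickness (3 mm above the underside); axes as the paddle's.
- paddle_handle (a point): Centre of the paddle's handle, 45 mm behind the shoulder, 8 mm above the underside; axes as the paddle's.
- wheel: Banding wheel, fixed, does not turn: grey round head 300 mm across and 12 mm thick, underside 48 mm and top 60 mm above the bench, on a central foot 80 mm across. Origin at its centre, on the bench; z up. The bench between the wheel and the blocks is clear.
- block: Slotted wooden tool block with the wide slot, fixed, 110 mm (x) by 90 mm (y), 52 mm high (60 mm at the clip's hinge). Origin at the centre of its underside; the front, with the slot's mouth, faces -x. Slot: level, 60 mm wide, 90 mm deep along +x, floor 30 mm above the bench. The bench is clear 200 mm in front of the mouth.
- slot_mouth (a point): Middle of the slot floor's front edge, 55 mm in front of the block's centre; axes as the block's. A sill slopes down outside it for 10 mm; the side walls are flared by about 3 mm at the mouth. From the mouth to 55 mm inside, the slot is open above but for the clip; beyond that a roof lies 12 mm above the floor.
- slot_end (a point): Middle of the slot floor at its closed end, 90 mm in from the mouth; axes as the block's. The blade is fully home with its tip against this end, underside on the floor; its shoulder then stands 5 mm outside the mouth.
- clip: Sprung clip of steel, 40 mm wide, over the front of the wide slot. Origin on its hinge line, 80 mm in from the mouth, 26 mm above the slot floor; at rest its axes are as the block's, and it turns about +y (up to 0.6 rad) as its front rises. It presses down with about 2 N; pushing the blade under takes 4 to 10 N, then less. The fingers need not and must not touch it.
- clip_bead (a point): Underside of the clip's rounded bead, which runs across the slot 28 mm in from the mouth; at rest 3 mm above the slot floor. From it a lip slopes up towards the mouth (11 degrees for 14 mm, then 23 degrees), to 12 mm above the floor, so a 6 mm blade pushed in along the floor lifts the clip. Axes as the clip's.
- narrow_block: A like block, fixed, 110 x 90 x 60 mm, with a 30 mm slot already filled by a slim knife whose dark handle sticks out 60 mm in front. Origin and axes as for the wide block. The two blocks may change places. Leave it alone.
- bowl: Bystander, loose: white bowl, 100 mm across, 45 mm high, standing on the wheel head. Origin at the centre of its underside.
- mug: Bystander, loose: terracotta mug, 76 mm across, 85 mm high. Origin at the centre of its underside.
- glaze_jar: Bystander, loose: white jar, 70 mm across, 90 mm high. Origin at the centre of its underside.
- kiln_post: Bystander, loose: plaster-white square post, 40 x 40 x 75 mm. Origin at the centre of its underside.
- beaker: Bystander, loose: white beaker, 72 mm across, 95 mm high. Origin at the centre of its underside.
- spool: Bystander, loose: wooden spool, 60 mm across, 63 mm high. Origin at the centre of its underside.
- rib: Bystander, loose: dark flat wooden rib, 80 x 45 x 8 mm, lying flat. Origin at the centre of its underside.
There are look-alikes about, which are no part of the job. What is shaped like the block but turquoise is not meant.

How it is judged:
On the way:
1. the paddle lies flat on the open bench, its handle out from under the wheel head, and is let go (horizontal distance between paddle_handle and wheel above 0.18 m and height (world z) of paddle below 0.004 m and angle between paddle's own z axis and vertical below 0.06 rad and contact force between the fingers and paddle below 0.2 N and linear speed of paddle below 0.02 m/s), for 0.2 s.
At the end, for the whole second after the job is handed in: The paddle's blade lies in the wide slot of the block, its tip within 5 mm of the slot's closed end and 6 mm of its middle, in line with the slot to 0.09 rad, the clip pressing on it with over 0.5 N, at rest (x of paddle_tip in the frame of slot_end between -0.005 and 0.004 m and y of paddle_tip in the frame of slot_end between -0.006 and 0.006 m and z of paddle_tip in the frame of slot_end between -0.001 and 0.01 m and angle between the x axis of paddle and the x axis of block, either way round below 0.09 rad and contact force between clip and paddle above 0.5 N and linear speed of paddle below 0.02 m/s); the robot touches nothing.
It fails at once if the gripper's fingers touch the clip (over 1 N) (contact force between the fingers and clip above 1 N).
It fails at once if a bystander is moved by more than 25 mm (distance of any of bowl, mug, glaze_jar, kiln_post, beaker, spool, rib from where it was at the start of the episode above 0.025 m).
It also fails if it takes over 70 s, if anything falls off the work surface, if the arm or the gripper's body presses on something with over 40 N, if the wrist force passes 120 N, or if a joint passes its speed limit or range.

## Working session

There is one attempt and no reset: what is moved stays moved. The work goes in short steps, Python scripts to look and compute and a tool call to move; the robot and the scene stay as the last step left them, time stands still between calls to the robot, and variables do not carry over. Pictures are saved under pics/ and viewed, about 8 in all and at most 12, crops included, and the job is handed in when it is done.

Besides the shell and the picture viewer there is one more tool, called after "Emit:" as a command line: name --argument value ..., lists and objects as JSON in quotes. arm_command: Moves the arm, as the interface text tells. Its arguments: {"type":"object","properties":{"steps":{"type":"string"}},"required":["steps"]}

```bash
mkdir -p pics; cat > h.py <<'E'
import numpy as np, cv2
from workcell import r
from scipy.spatial.transform import Rotation as R
def pose():
    s=r.observe(); T=np.eye(4); w,x,y,z=s["orientation"]
    T[:3,:3]=R.from_quat([x,y,z,w]).as_matrix(); T[:3,3]=s["position"]; return T
def cam(n):
    T=pose(); c=r.read_camera(n)
    M=c["pose"] if n!="wrist" else T@c["tool_from_camera"]
    return c,np.array(M)
def cloud(c,M):
    K=c["K"]; z=c["range_z"]; v,u=np.mgrid[:400,:640]
    P=np.stack([(u-K[0,2])/K[0,0]*z,-(v-K[1,2])/K[1,1]*z,-z],-1)
    W=P@M[:3,:3].T+M[:3,3]; W[z==0]=np.nan; return W
def ray(c,M,u,v,h):
    K=c["K"]; d=M[:3,:3]@np.array([(u-K[0,2])/K[0,0],-(v-K[1,2])/K[1,1],-1]); o=M[:3,3]
    return o+d*(h-o[2])/d[2]
def save(n,c,box=None,s=1):
    p=c["pixels"][:,:,::-1]
    if box: p=p[box[1]:box[3],box[0]:box[2]]
    cv2.imwrite("pics/"+n,cv2.resize(p,None,fx=s,fy=s,interpolation=cv2.INTER_CUBIC))
E
python3 - <<'E'
from h import *
a,_=cam("top"); b,_=cam("scene")
for n,c in(("top",a),("scene",b)):
    save(n+".png",c,s=1.25); print(c.keys(),c["K"]); print(c["pose"])
    np.savez(n+".npz",**{k:v for k,v in c.items()})
print(r.observe())
E
```

```text
dict_keys(['pixels', 'range_z', 'K', 'pose']) [[394.46643011   0.         317.0645288 ]
 [  0.         394.46643011 199.78215285]
 [  0.           0.           1.        ]]
[[-3.36917767e-03  9.94467504e-01 -1.04990629e-01  3.91943054e-01]
 [-9.99621741e-01 -4.83544452e-04  2.74980160e-02  3.41600808e-02]
 [ 2.72951157e-02  1.05043561e-01  9.94092967e-01  1.17247924e+00]
 [ 0.00000000e+00  0.00000000e+00  0.00000000e+00  1.00000000e+00]]
dict_keys(['pixels', 'range_z', 'K', 'pose']) [[362.79186619   0.         312.98569158]
 [  0.         362.79186619 202.68910212]
 [  0.           0.           1.        ]]
[[-0.53841389 -0.72720758  0.42576945  0.91547971]
 [ 0.84255275 -0.45576571  0.28702347  0.28453598]
 [-0.01467453  0.51327064  0.85810134  0.88746496]
 [ 0.          0.          0.          1.        ]]
{'time': 0.1, 'q': array([ 1.25442574e+00,  3.51215627e-01,  1.65236299e+00,  2.09300625e-05,
        1.13910326e+00, -8.45952944e-02]), 'dq': array([ 8.90844207e-04, -1.01133796e-04,  8.02834551e-05,  2.24932692e-03,
        3.30060970e-04, -3.66811040e-04]), 'joint_torque': array([ 4.00886705e-06, -5.06833613e+01, -2.91876429e+01, -1.24020503e-04,
        2.56830419e-03,  2.85967525e-05]), 'position': array([0.12622074, 0.53503934, 0.25579292]), 'orientation': array([ 2.92774487e-04,  7.84128137e-01,  6.20598718e-01, -4.59323887e-04]), 'force': array([-0.93827451,  0.56231499,  0.5914091 ]), 'moment': array([-0.00434348, -0.02402168, -0.02887384]), 'opening': 0.9987602899914665}
```

View pics/top.png

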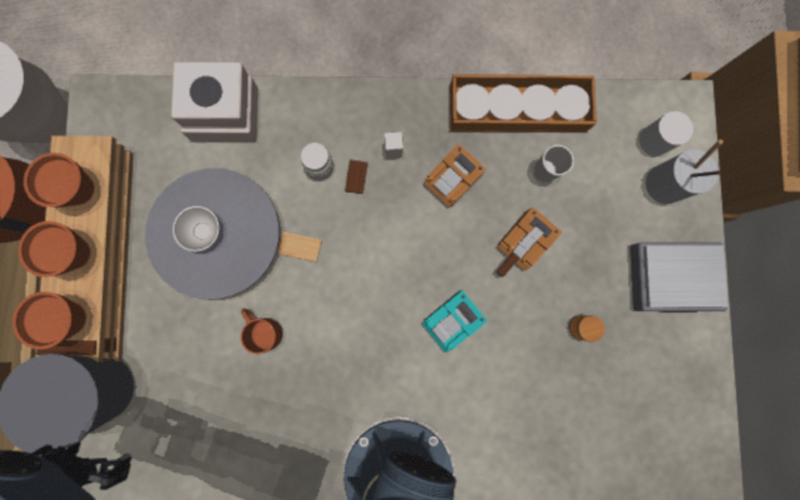

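View pics/scene.png

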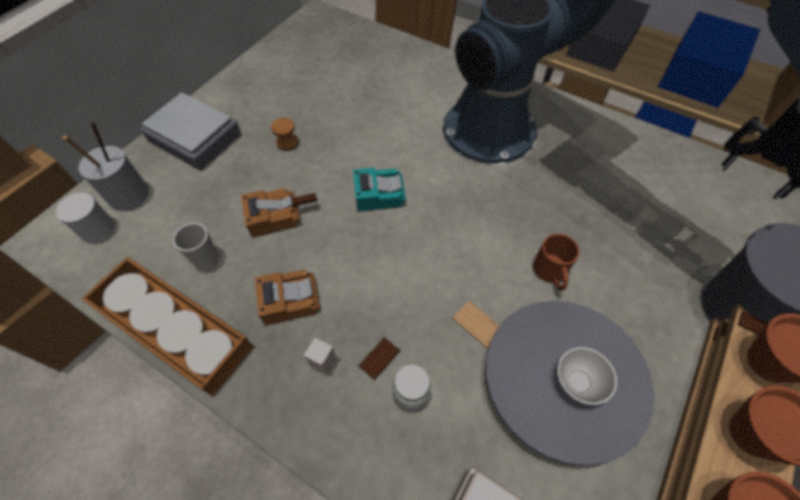

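Top picture (800×500 px): the paddle blade is at (300,246), sticking out of the wheel head at (212,233). There are three block-like things: brown and empty at (455,175), brown with a knife at (529,240), and turquoise at (455,320). The empty brown one fits the wide block, since the knife marks the narrow one and turquoise is excluded. I'll measure it and confirm in a crop.

```bash
python3 - <<'E'
from h import *
c=dict(np.load("top.npz")); M=c["pose"]; W=cloud(c,M)
hsv=cv2.cvtColor(c["pixels"],cv2.COLOR_RGB2HSV)
print("hsv blade",hsv[197,240],"block",hsv[150,350],hsv[128,372],"bench",hsv[230,300])
def comp(mask,seed):
    n,l,s,_=cv2.connectedComponentsWithStats(mask.astype(np.uint8)); 
    v,u=seed; k=l[v-3:v+4,u-3:u+4].max(); return l==k
def rect(P):
    (cx,cy),(w,h),a=cv2.minAreaRect((P[:,:2]*1000).astype(np.float32)); return np.round([cx,cy,w,h,a],1)
# blade
m=comp((hsv[...,1]>75)&(hsv[...,2]>120),(197,240)); v,u=np.nonzero(m)
P=np.array([ray(c,M,a,b,0.006) for a,b in zip(u,v)]); print("blade",len(P),rect(P),"z",np.nanmedian(W[m][:,2]))
print(np.round(cv2.boxPoints(cv2.minAreaRect((P[:,:2]*1000).astype(np.float32))),1))
# wheel
Z=W[...,2]; box=np.zeros((400,640),bool); box[125:250,110:235]=1
m=box&(Z>.05)&(Z<.066); v,u=np.nonzero(m)
P=W[m]; (x,y),rad=cv2.minEnclosingCircle((P[:,:2]*1000).astype(np.float32)); print("wheel",x,y,rad)
# block
box[:]=0; box[108:172,330:395]=1
m=box&(Z>.02)&(Z<.075); P=W[m]; print("block",m.sum(),rect(P),np.nanpercentile(P[:,2],[5,50,95]))
print(np.round(cv2.boxPoints(cv2.minAreaRect((P[:,:2]*1000).astype(np.float32))),1))
for n,(u,v) in dict(mug=(208,267),jar=(252,127),post=(315,114),beaker=(446,130),spool=(472,262),rib=(285,141),turq=(364,256),knife=(423,190)).items():
    print(n,np.round(W[v,u],3))
save("blk.png",c,(310,90,460,290),3)
E
```

```text
hsv blade [ 16 109 194] block [  6  10 126] [135  13  79] bench [ 21  26 159]
blade 578 [523.8 233.   95.9  54.1  77.6] z 0.006319078904904241
[[487.1 192. ]
 [539.9 180.4]
 [560.5 274.1]
 [507.6 285.7]]
wheel 531.6554565429688 408.2742919921875 171.04847717285156
block 1314 [ 690.1 -135.    90.   122.4   46. ] [0.0261655  0.04523583 0.05786663]
[[ 614.8 -124.8]
 [ 702.9 -209.9]
 [ 765.4 -145.2]
 [ 677.4  -60.1]]
mug [0.32  0.318 0.01 ]
jar [0.711 0.186 0.091]
post [0.755 0.009 0.073]
beaker [ 0.724 -0.386  0.027]
spool [ 0.333 -0.432  0.063]
rib [0.692 0.098 0.01 ]
turq [ 0.35  -0.129  0.048]
knife [ 0.539 -0.303  0.05 ]
```

View pics/blk.png

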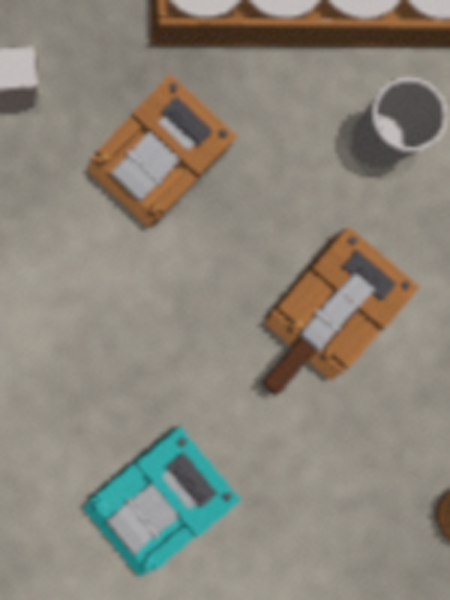

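The crop shows the wide block, empty with its full-width clip, at crop (160,150). Its mouth is at the lower left, facing the same way as the knife block at (340,300). The turquoise look-alike is at (160,500). The blade measures 95.9×54.1 mm at z 6 mm and the block 122×90 mm including the sill, and both match the given sizes. I'll move above the blade tip.

Emit:
arm_command --steps "1 -2.3 4.6 0.4 0 0 0;1 -2.3 4.6 0.4 0 0 0;1 -2.3 4.6 0.4 0 0 0;1 -2.3 4.6 0.4 0 0 0;1 -2.3 4.6 0.4 0 0 0;1 -2.3 4.6 0.4 0 0 0;1 -2.3 4.6 0.4 0 0 0;1 -2.3 4.6 0.4 0 0 0;1 -2.3 4.6 0.4 0 0 0;1 -2.3 4.6 0.4 0 0 0;1 0 0 0 0 0 9.9;1 0 0 0 0 0 9.9;1 0 0 0 0 0 9.9;1 0 0 0 0 0 9.9;1 0 0 0 0 0 9.9;1 0 0 0 0 0 9.9;1 0 0 0 0 0 9.9;1 0 0 0 0 0 9.9;1 0 0 0 0 0 9.9;1 0 0 0 0 0 0"

```text
time: 2.6
position: [0.5211, 0.2057, 0.216]
orientation: [0.0, 0.994, -0.107, -0.0]
force: [0.1, 0.8, 0.5]
opening: 0.999
```

```bash
cat >> h.py <<'E'
def paddle(c,M,h=0.006,shrink=None):
    hsv=cv2.cvtColor(c["pixels"],cv2.COLOR_RGB2HSV)
    m=((hsv[...,1]>75)&(hsv[...,2]>120)&(hsv[...,0]>8)&(hsv[...,0]<22)).astype(np.uint8)
    m=cv2.morphologyEx(m,cv2.MORPH_OPEN,np.ones((3,3),np.uint8))
    n,l,s,_=cv2.connectedComponentsWithStats(m)
    k=1+np.argmax(s[1:,4]); v,u=np.nonzero(l==k)
    P=np.array([ray(c,M,a,b,h) for a,b in zip(u,v)])
    return P,(u,v)
def rect(P):
    q=cv2.minAreaRect((P[:,:2]*1000).astype(np.float32)); return np.round(q[0],1),np.round(q[1],1),round(q[2],2),np.round(cv2.boxPoints(q),1)
def tool(p):
    T=pose(); return np.round(100*T[:3,:3].T@(np.append(p,0)[:3]-T[:3,3]),2)
E
python3 - <<'E'
from h import *
c,M=cam("wrist"); save("w1.png",c)
P,(u,v)=paddle(c,M); print(u.min(),u.max(),v.min(),v.max(),rect(P))
E
```

```text
296 349 113 187 (array([526.4, 238.6]), array([75. , 53.1]), 77.97, array([[492.6, 207.5],
       [544.5, 196.4],
       [560.2, 269.7],
       [508.2, 280.8]], dtype=float32))
```

View pics/w1.png

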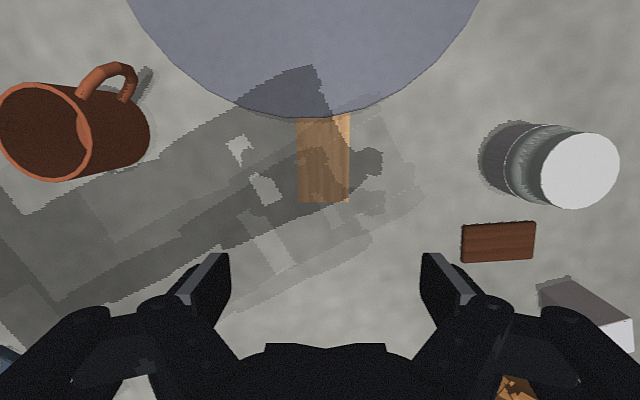

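The wrist view shows the blade centred between the jaws at (323,160). Its tip edge is at (323,203), part of the blade is in shadow, and the wheel rim is at v≈115. The pose agrees with the top view to 2 mm. I'll descend with the jaws partly closed.

Emit:
arm_command --steps "0.76 0 -0.3 4 0 0 0;0.76 0 0 4 0 0 0;0.76 0 0 4 0 0 0;0.76 0 0 3 0 0 0;0.76 0 0 2 0 0 0;0.76 0 0 1 0 0 0;0.76 0 0 0 0 0 0;0.76 0 0 0 0 0 0"

```text
time: 3.65
position: [0.5223, 0.2088, 0.0371]
orientation: [-0.0, 0.994, -0.107, 0.001]
force: [-0.7, 0.4, 0.9]
opening: 0.763
```

Emit:
arm_command --steps "0.76 0 0 0.3 0 0 0;0.76 0 0 0.3 0 0 0;0.76 0 0 0.3 0 0 0;0.76 0 0 0 0 0 0"

```text
time: 4.15
position: [0.5217, 0.2086, 0.027]
orientation: [0.0, 0.994, -0.108, -0.0]
force: [0.8, 1.0, 0.3]
opening: 0.76
```

Emit:
arm_command --steps "0.76 0 0 0.2 0 0 0;0.76 0 0 0.2 0 0 0;0.76 0 0 0 0 0 0"

```text
time: 4.53
position: [0.5218, 0.2087, 0.0231]
orientation: [0.0, 0.994, -0.108, -0.0]
force: [-0.3, 0.6, 0.7]
opening: 0.757
```

```bash
python3 - <<'E'
from h import *
c,M=cam("wrist"); save("w2.png",c,(160,80,480,320),2)
# pad tip lowest depth in world
W=cloud(c,M); sub=W[200:330,150:500]; 
dark=c["pixels"][200:330,150:500].sum(-1)<200
print(np.nanpercentile(sub[dark][:,2],[0.5,2,10]))
E
```

```text
[0.0026171  0.00734124 0.01830219]
```

View pics/w2.png

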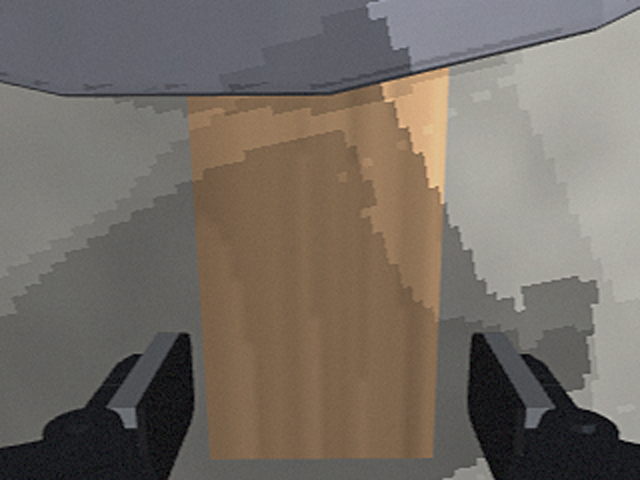

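The blade lies between the pads, with its tip edge at crop v 458 and the pads at crop x 192 and 470. I'll lower to touch.

Emit:
arm_command --steps "0.76 -0.2 0 0.15 0 0 0;0.76 0 0 0.15 0 0 0;0.76 0 0 0 0 0 0"

```text
time: 4.95
position: [0.5198, 0.2091, 0.0202]
orientation: [0.0, 0.994, -0.108, -0.0]
force: [-0.3, 0.6, 0.7]
opening: 0.76
```

Emit:
arm_command --steps "0.76 0 0 0.1 0 0 0;0.76 0 0 0.1 0 0 0;0.76 0 0 0 0 0 0"

```text
time: 5.32
position: [0.5199, 0.2091, 0.0188]
orientation: [-0.0, 0.994, -0.108, 0.0]
force: [-1.9, -1.4, 6.6]
opening: 0.76
```

Emit:
arm_command --steps "0.76 0 0 -0.3 0 0 0;0.55 0 0 0 0 0 0;0.55 0 0 0 0 0 0;0.55 0 0 0 0 0 0;0.55 0 0 0 0 0 0;0.55 0 0 0 0 0 0"

```text
time: 6.08
position: [0.5202, 0.2092, 0.022]
orientation: [-0.0, 0.994, -0.108, 0.0]
force: [-1.9, -1.0, 10.0]
opening: 0.605
```

Emit:
arm_command --steps "0.55 0 0 -0.3 0 0 0;0.55 0 1 0 0 0 0;0.55 0 2 0 0 0 0;0.55 0 3 0 0 0 0;0.55 0 3 0 0 0 0;0.55 0 3 0 0 0 0;0.55 0 2 0 0 0 0;0.55 0 1 0 0 0 0;0.55 0 0 -0.4 0 0 -5;0.55 0 0 0 0 0 -9;0.55 0 0 0 0 0 -9;0.55 0 0 0 0 0 -9;0.55 0 0 0 0 0 -9;0.55 0 0 0 0 0 -9;0.55 0 0 0 0 0 -8;0.55 0 0 0 0 0 0"

```text
time: 8.07
position: [0.4876, 0.0624, 0.0283]
orientation: [-0.0, 0.922, 0.387, 0.0]
force: [0.5, -0.5, -1.6]
opening: 0.606
```

```bash
python3 - <<'E'
from h import *
c,M=cam("scene"); save("s2.png",c,(240,80,520,300),2.7)
E
```

```text
(no output)
```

View pics/s2.png

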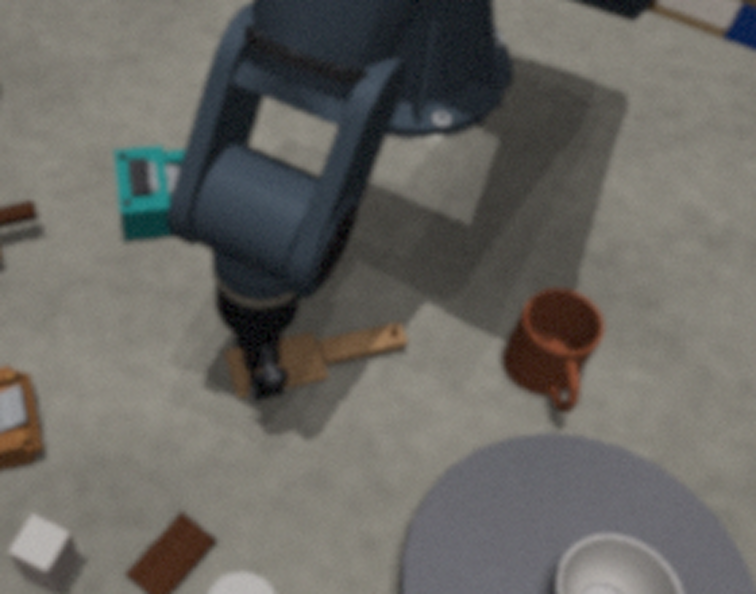

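The paddle is out and held level at crop (270,370), with its handle at (365,345), clear of the wheel and mug. I'll lower it, release, rise and move back over the handle.

Emit:
arm_command --steps "0.55 0 0 0.3 0 0 0;0.55 0 0 0.3 0 0 0;0.55 0 0 0 0 0 0;0.72 0 0 0 0 0 0;0.8 0 0 0 0 0 0;0.8 0 0 0 0 0 0;0.8 0 0 0 0 0 0;0.8 0 0 -2 0 0 0;0.8 0 0 -6 0 0 0;0.8 0 0 -6 0 0 0;0.8 0 -4 -6 0 0 0;0.8 0 -4 0 0 0 0;0.8 0 -4 0 0 0 0;0.8 0 -4 0 0 0 0;0.8 0 0 0 0 0 0;0.8 0 0 0 0 0 0"

```text
time: 10.12
position: [0.3776, 0.1707, 0.2144]
orientation: [0.0, 0.922, 0.388, 0.0]
force: [0.3, -0.2, 0.4]
opening: 0.801
```

```bash
python3 - <<'E'
from h import *
c,M=cam("wrist"); t,N=cam("top"); np.savez("top2.npz",**t)
im=np.hstack([c["pixels"],t["pixels"]])[:,:,::-1]
cv2.imwrite("pics/w3.png",cv2.resize(im,(800,250),interpolation=cv2.INTER_AREA))
print(pose().round(3))
P,(u,v)=paddle(c,M,.006); print("wrist",u.min(),u.max(),v.min(),v.max(),rect(P))
E
```

```text
[[ 0.7    0.714  0.     0.378]
 [ 0.714 -0.7   -0.     0.17 ]
 [ 0.     0.    -1.     0.214]
 [ 0.     0.     0.     1.   ]]
wrist 301 347 208 329 (array([449.4,  98.1]), array([ 53. , 150.5]), 46.72, array([[376.5, 130.4],
       [486. ,  27.3],
       [522.3,  65.8],
       [412.8, 169. ]], dtype=float32))
```

View pics/w3.png

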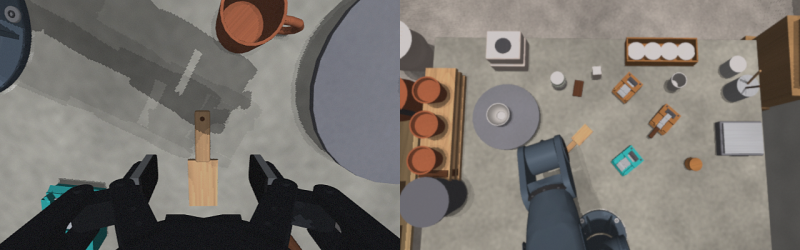

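The wrist view shows the paddle flat and free on open bench (shoulder near (203,160), hole at the handle tail near (203,118)), and the top view agrees. Handle centre is about (402,143) mm, 0.3 m from the wheel, so step 1 is met. I'll grasp the handle 50 mm behind the shoulder.

Emit:
arm_command --steps "0.8 -0.3 3.2 0 0 0 -1.1;0.8 0 0 5 0 0 0;0.8 0 0 5 0 0 0;0.8 0 0 4 0 0 0;0.8 0 0 3 0 0 0;0.8 0 0 1 0 0 0;0.8 0 0 0.6 0 0 0;0.8 0 0 0 0 0 0;0.25 0 0 0 0 0 0;0.25 0 0 0 0 0 0;0.25 0 0 0 0 0 0;0.25 0 0 0 0 0 0;0.25 0 0 0 0 0 0;0.25 0 0 0 0 0 0;0.25 0 0 0 0 0 0"

```text
time: 12.1
position: [0.3982, 0.1464, 0.029]
orientation: [0.0, 0.918, 0.397, 0.0]
force: [-1.6, 0.0, 10.7]
opening: 0.283
```

Emit:
arm_command --steps "0.25 0 0 -1 0 0 0;0.25 0 0 -2 0 0 0;0.25 0 0 -2 0 0 0;0.25 0 2 0 0 0 0;0.25 0 3 0 0 0 0;0.25 0 4 0 0 0 0;0.25 0 4 0 0 0 0;0.25 0 3 0 0 0 0;0.25 0 1 0 0 0 0;0.25 0 0 0 0 0 0;0.25 0 0 0 0 0 0"

```text
time: 13.48
position: [0.5208, 0.0304, 0.0783]
orientation: [-0.0, 0.918, 0.397, -0.0]
force: [0.6, -0.1, -1.3]
opening: 0.28
```

```bash
python3 - <<'E'
from h import *
print(pose().round(4), r.observe()["opening"])
t,N=cam("top"); s,S=cam("scene"); np.savez("top3.npz",**t); np.savez("scene3.npz",**s)
a=t["pixels"][100:250,250:450]; b=s["pixels"][130:280,180:380]
im=np.hstack([a,b])[:,:,::-1]; cv2.imwrite("pics/t3.png",cv2.resize(im,None,fx=2,fy=2,interpolation=cv2.INTER_CUBIC))
W=cloud(t,N); hsv=cv2.cvtColor(t["pixels"],cv2.COLOR_RGB2HSV)
hs=np.zeros((400,640),bool); hs[105:175,325:400]=1
for lo,hi in((.046,.056),(.046,.066),(.056,.066)):
    m=hs&(W[...,2]>lo)&(W[...,2]<hi); print("z",lo,hi,m.sum(),rect(W[m]))
g=hs&(hsv[...,1]<45)&(W[...,2]>.03)&(W[...,2]<.075)
print("gray",g.sum(),rect(W[g]),np.nanpercentile(W[g][:,2],[5,50,95]))
# side-by-side scene camera block top
Ws=cloud(s,S); hs[:]=0; hs[205:265,195:265]=1
m=hs&(Ws[...,2]>.046)&(Ws[...,2]<.066); print("scene z",m.sum(),rect(Ws[m]))
# blade held
P,(u,v)=paddle(t,N,.086); print("blade",u.min(),u.max(),v.min(),v.max(),rect(P)); z=W[v,u,2]; print(np.nanpercentile(z,[5,25,50,75,95]))
E
```

```text
[[ 6.851e-01  7.285e-01 -9.000e-04  5.208e-01]
 [ 7.285e-01 -6.851e-01  1.000e-04  3.040e-02]
 [-5.000e-04 -7.000e-04 -1.000e+00  7.830e-02]
 [ 0.000e+00  0.000e+00  0.000e+00  1.000e+00]] 0.28014641009371144
z 0.046 0.056 612 (array([ 666.4, -111.5]), array([ 89.5, 187.2]), 45.69, array([[ 568.1,  -78.2],
       [ 702.1, -208.9],
       [ 764.6, -144.9],
       [ 630.6,  -14.1]], dtype=float32))
z 0.046 0.066 797 (array([ 666.4, -111.5]), array([ 89.5, 187.2]), 45.69, array([[ 568.1,  -78.2],
       [ 702.1, -208.9],
       [ 764.6, -144.9],
       [ 630.6,  -14.1]], dtype=float32))
z 0.056 0.066 185 (array([ 662.8, -109.7]), array([ 82.3, 172.2]), 49.38, array([[ 570.7,  -84.9],
       [ 701.4, -197. ],
       [ 755. , -134.6],
       [ 624.2,  -22.4]], dtype=float32))
gray 402 (array([ 688.9, -133.6]), array([ 66.7, 100.6]), 46.44, array([[ 629.5, -123.1],
       [ 702.4, -192.4],
       [ 748.4, -144.1],
       [ 675.4,  -74.7]], dtype=float32)) [0.03624668 0.04487043 0.06008225]
scene z 807 (array([ 676.4, -120.9]), array([ 91.8, 159.5]), 45.94, array([[ 587.2,  -98.4],
       [ 701.8, -209.3],
       [ 765.7, -143.4],
       [ 651.1,  -32.5]], dtype=float32))
blade 2 89 108 293 (array([511.6, 744.6]), array([208.9, 505.6]), 89.95, array([[258.7, 640.3],
       [764.3, 639.9],
       [764.4, 848.8],
       [258.9, 849.2]], dtype=float32))
[-0.58891123  0.09656856  0.09942734  0.16793331  0.18284072]
```

View pics/t3.png

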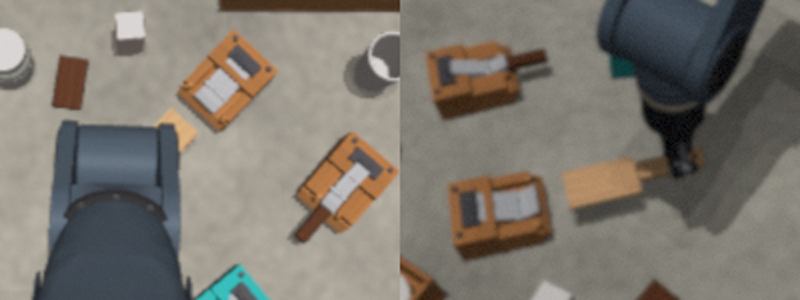

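The picture shows the paddle held level, its blade at crop (600,185) in the scene half, lined up ahead of the wide block's mouth at (548,205). Both cameras give the block's rear corners within 1.5 mm of each other. Axis heading is −44.15° and the mouth is at about (655,−101) mm. Next I'll measure the held blade.

```bash
python3 - <<'E'
from h import *
d=np.array([.7175,-.6966]); l=np.array([.6966,.7175]); mouth=np.array([655.2,-100.8])
c=dict(np.load("scene3.npz")); M=c["pose"]; W=cloud(c,M)
hsv=cv2.cvtColor(c["pixels"],cv2.COLOR_RGB2HSV); roi=np.zeros((400,640),bool); roi[205:245,258:302]=1
m=roi&(hsv[...,1]>60)&(hsv[...,0]>8)&(hsv[...,0]<22)&(W[...,2]>.045)
P=W[m]*1000; print(m.sum(), "z pct",np.percentile(P[:,2],[5,50,95]))
A=np.c_[P[:,:2]@d,P[:,:2]@l,np.ones(len(P))]; k=np.linalg.lstsq(A,P[:,2],rcond=None)[0]
print("slope along,lat",k[:2], "z at tip/shoulder", [k@[np.percentile(A[:,0],q),np.median(A[:,1]),1] for q in(98,2)])
print(rect(P/1000)); Q=np.array([ray(c,M,u,v,np.median(P[:,2])/1000) for v,u in np.argwhere(m)]); q=rect(Q); print(q)
for B in (rect(P/1000)[3],q[3]): print("along rel mouth, lateral:",np.round(np.c_[B@d-mouth@d,B@l],1).tolist())
E
```

```text
740 z pct [52.48717442 55.17046717 59.62049154]
slope along,lat [-0.029146  -0.0103489] z at tip/shoulder [np.float64(54.09000259717516), np.float64(56.9685349110662)]
(array([589.6, -34.2]), array([ 55.9, 106.4]), 45.68, array([[532. , -17. ],
       [608.1, -91.3],
       [647.2, -51.3],
       [571.1,  23. ]], dtype=float32))
(array([589.4, -33.3]), array([ 57. , 107.2]), 47.15, array([[530.7, -17.8],
       [609.3, -90.7],
       [648.1, -48.9],
       [569.5,  24. ]], dtype=float32))
along rel mouth, lateral: [[-146.8, 358.4], [-40.4, 358.1], [-40.2, 414.0], [-146.6, 414.3]]
along rel mouth, lateral: [[-147.1, 356.9], [-40.0, 359.4], [-41.2, 416.4], [-148.4, 413.9]]
```

The blade is within 0.9° and 2 mm of the slot line, and its tip is 40 mm outside the mouth, slightly nose-down by 1–2°. I'll trim, lower and approach.

Emit:
arm_command --steps "0.25 -0.05 0 0 0 0 0.9;0.25 0 0 1 0 0 0;0.25 0 0 0.65 0 0 0;0.25 0 1 0 0 0 0;0.25 0 1 0 0 0 0;0.25 0 1 0 0 0 0;0.25 0 0.5 0 0 0 0;0.25 0 0.5 0 0 0 0;0.25 0 0.5 0 0 0 0;0.25 0 0 0 0 0 0"

```text
time: 14.82
position: [0.5538, -0.0022, 0.0618]
orientation: [0.0, 0.921, 0.389, 0.0]
force: [0.2, 0.9, -0.9]
opening: 0.285
```

```bash
python3 - <<'E'
from h import *
c,M=cam("scene"); save("s4.png",c,(190,170,350,290),5)
print(pose().round(4))
E
```

```text
[[ 0.6969  0.7171 -0.      0.5536]
 [ 0.7171 -0.6969 -0.     -0.002 ]
 [-0.     -0.     -1.      0.0618]
 [ 0.      0.      0.      1.    ]]
```

View pics/s4.png

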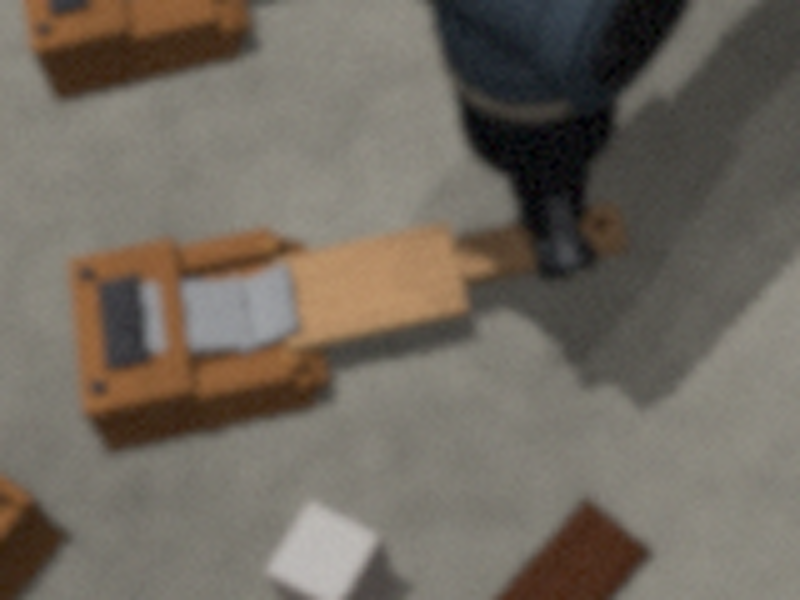

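The tip is in the mouth at about crop (295,310), at the clip's front edge and centred between the flared walls, with no contact force. I'll push on gently.

Emit:
arm_command --steps "0.25 0 0.4 0 0 0 0;0.25 0 0.4 0 0 0 0;0.25 0 0.4 0 0 0 0;0.25 0 0.4 0 0 0 0;0.25 0 0 0 0 0 0"

```text
time: 15.5
position: [0.5654, -0.0135, 0.0618]
orientation: [0.0, 0.921, 0.389, 0.0]
force: [0.9, -0.8, -3.8]
opening: 0.284
```

Emit:
arm_command --steps "0.25 0 0.4 0.05 0 0 0;0.25 0 0.4 0.05 0 0 0;0.25 0 0.4 0 0 0 0;0.25 0 0 0 0 0 0"

```text
time: 16.0
position: [0.5744, -0.022, 0.061]
orientation: [0.001, 0.921, 0.389, 0.001]
force: [0.4, -1.6, -2.2]
opening: 0.285
```

```bash
python3 - <<'E'
from h import *
d=np.array([.7175,-.6966]); l=np.array([.6966,.7175]); mouth=np.array([.6552,-.1008])
def prof(c,M):
    W=cloud(c,M); s=(W[...,:2]-mouth)@d; t=(W[...,:2])@l-.3841; hsv=cv2.cvtColor(c["pixels"],cv2.COLOR_RGB2HSV)
    for a in range(-20,90,10):
        m=(s>a/1e3)&(s<(a+10)/1e3)&(abs(t)<.015)&(W[...,2]>.02)&(W[...,2]<.09)
        print(a,m.sum(),np.round(1000*np.median(W[m][:,2]),1) if m.sum() else '',"sat",np.median(hsv[...,1][m]) if m.sum() else '')
c=dict(np.load("scene3.npz")); prof(c,c["pose"]); c,M=cam("scene"); print("now"); prof(c,M)
E
```

```text
-20 5 24.3 sat 123.0
-10 47 28.4 sat 93.0
0 41 43.0 sat 7.0
10 39 39.1 sat 7.0
20 37 38.5 sat 7.0
30 41 41.2 sat 8.0
40 47 45.1 sat 7.0
50 44 51.1 sat 103.5
60 43 53.5 sat 30.0
70 45 57.2 sat 12.0
80 41 58.3 sat 16.0
now
-20 39 36.8 sat 109.0
-10 43 37.0 sat 81.0
0 38 46.4 sat 8.0
10 39 42.2 sat 8.0
20 39 41.2 sat 7.0
30 45 43.4 sat 7.0
40 49 46.8 sat 7.0
50 46 50.9 sat 88.5
60 41 53.6 sat 7.0
70 45 58.0 sat 12.0
80 40 57.9 sat 15.5
```

The clip has risen 3 mm and the blade is under it, its top at 37 mm. I'll continue home.

Emit:
arm_command --steps "0.25 0 0.5 0 0 0 0;0.25 0 0.5 0 0 0 0;0.25 0 0.5 0 0 0 0;0.25 0 0.5 0 0 0 0;0.25 0 0 0 0 0 0"

```text
time: 16.68
position: [0.5887, -0.036, 0.0609]
orientation: [0.0, 0.921, 0.389, 0.001]
force: [1.1, -0.7, -3.7]
opening: 0.29
```

Emit:
arm_command --steps "0.25 0 0.5 0 0 0 0;0.25 0 0.5 0 0 0 0;0.25 0 0.5 0 0 0 0;0.25 0 0.5 0 0 0 0;0.25 0 0.5 0 0 0 0;0.25 0 0 0 0 0 0"

```text
time: 17.42
position: [0.6066, -0.0534, 0.0609]
orientation: [0.0, 0.921, 0.389, 0.0]
force: [0.8, -0.2, -3.2]
opening: 0.287
```

Emit:
arm_command --steps "0.25 0 0.3 0 0 0 0;0.25 0 0.2 0 0 0 0;0.25 0 0.2 0 0 0 0;0.25 0 0 0 0 0 0"

```text
time: 17.92
position: [0.6113, -0.058, 0.0609]
orientation: [0.0, 0.921, 0.389, 0.0]
force: [-0.1, -0.1, -2.7]
opening: 0.283
```

Emit:
arm_command --steps "0.25 0 0.2 0 0 0 0;0.25 0 0.15 0 0 0 0;0.25 0 0 0 0 0 0"

```text
time: 18.3
position: [0.6132, -0.06, 0.0606]
orientation: [-0.0, 0.921, 0.389, -0.0]
force: [-3.3, 3.5, -2.6]
opening: 0.285
```

Emit:
arm_command --steps "0.25 0 0.15 0 0 0 0;0.25 0 0 0 0 0 0"

```text
time: 18.55
position: [0.6132, -0.0602, 0.0602]
orientation: [-0.002, 0.921, 0.389, -0.001]
force: [-8.4, 8.1, -1.0]
opening: 0.288
```

Emit:
arm_command --steps "0.25 0 0.15 0 0 0 0;0.25 0 0 0 0 0 0"

```text
time: 18.8
position: [0.6132, -0.0603, 0.0597]
orientation: [-0.003, 0.921, 0.389, -0.003]
force: [-11.8, 13.3, -0.3]
opening: 0.284
```

The end is felt: 18 N of push with no further motion, at the predicted position. I'll relieve the push, settle onto the floor and release slowly.

Emit:
arm_command --steps "0.25 0 -0.3 0 0 0 0;0.25 0 0 0.1 0 0 0;0.25 0 0 0 0 0 0"

```text
time: 19.18
position: [0.6132, -0.06, 0.0596]
orientation: [-0.0, 0.921, 0.389, -0.0]
force: [-5.7, 3.8, -1.5]
opening: 0.287
```

Emit:
arm_command --steps "0.35 0 0 0 0 0 0;0.45 0 0 0 0 0 0;0.55 0 0 0 0 0 0;0.6 0 0 0 0 0 0;0.6 0 0 0 0 0 0;0.6 0 0 -1 0 0 0;0.6 0 0 -2 0 0 0;0.6 0 -2 -4 0 0 0;0.6 0 -5 -3 0 0 0;0.6 0 -5 -3 0 0 0;0.6 0 -5 0 0 0 0;0.6 0 -5 0 0 0 0;0.6 0 0 0 0 0 0"

```text
time: 20.8
position: [0.4541, 0.0947, 0.1913]
orientation: [0.0, 0.921, 0.391, 0.001]
force: [-0.1, -0.1, 0.1]
opening: 0.601
```

```bash
python3 - <<'E'
from h import *
d=np.array([.7175,-.6966]); l=np.array([.6966,.7175]); mouth=np.array([.6552,-.1008])
c,M=cam("scene"); t,N=cam("top")
im=np.hstack([c["pixels"][170:290,190:350],t["pixels"][90:210,290:450]])[:,:,::-1]
cv2.imwrite("pics/f.png",cv2.resize(im,None,fx=2.5,fy=2.5,interpolation=cv2.INTER_CUBIC))
for c,M in((c,M),(t,N)):
    W=cloud(c,M); s=(W[...,:2]-mouth)@d*1e3; q=(W[...,:2]@l-.3841)*1e3; hsv=cv2.cvtColor(c["pixels"],cv2.COLOR_RGB2HSV)
    m=(s>-110)&(s<-15)&(abs(q)<30)&(W[...,2]>.035)&(W[...,2]<.06)&(hsv[...,1]>60)
    print("handle n",m.sum(),"s range",np.percentile(s[m],[0.5,99.5]),"z",np.median(W[...,2][m]),"tail/near z",[np.median(W[...,2][m&(s<-75)]),np.median(W[...,2][m&(s>-40)])])
    for a in range(-85,-15,15):
        k=m&(s>a)&(s<a+15); print(a,np.percentile(q[k],[3,97]).round(1))
    for a in(0,10,20,30): k=(s>a)&(s<a+10)&(abs(q)<15)&(W[...,2]<.09); print("clip",a,np.median(W[...,2][k]))
W2=cloud(t,N); c0=dict(np.load("top.npz")); W0=cloud(c0,c0["pose"])
for n,(u,v) in dict(mug=(208,267),jar=(252,127),post=(315,114),beaker=(446,130),spool=(472,262),rib=(285,141)).items():
    print(n,np.abs(t["pixels"][v-12:v+13,u-12:u+13].astype(int)-c0["pixels"][v-12:v+13,u-12:u+13]).mean().round(1))
print(r.observe()["time"])
E
```

```text
handle n 319 s range [-95.43942862 -15.49953654] z 0.04586155475522524 tail/near z [np.float64(0.046190059412898776), np.float64(0.04566816129863005)]
-85 [-10.8  12. ]
-70 [-11.6  13.1]
-55 [-11.6  12.9]
-40 [-12.   12.9]
-25 [-12.6  12.7]
clip 0 0.046739033092575766
clip 10 0.04201946989613048
clip 20 0.040821801293058846
clip 30 0.04383364520444699
handle n 261 s range [-97.03078222 -15.94133342] z 0.04604520731595074 tail/near z [np.float64(0.04619566206124226), np.float64(0.04610298091323117)]
-85 [-13.2  11.2]
-70 [-13.5  11. ]
-55 [-13.6  10.9]
-40 [-13.8  10.6]
-25 [-14.1  10.6]
clip 0 0.04590472389278222
clip 10 0.04248932818577589
clip 20 0.04132162699605779
clip 30 0.043757624533034
mug 5.9
jar 11.6
post 10.2
beaker 8.1
spool 8.1
rib 6.8
20.9
```

View pics/f.png

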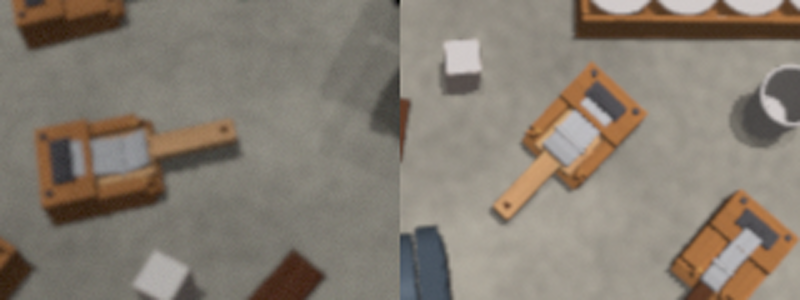

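The final picture shows the blade in the slot under the clip, its handle straight out at (195,140) and (525,185), level at 46 mm. The tail is 95–97 mm from the mouth, against 95 when home.

```bash
python3 -c "
from workcell import r
print(r.close_job())"
```

```text
the job is handed in; nothing more can be done
None
```

I drew the paddle out by its blade and laid it flat on the open bench, then let go about 0.3 m from the wheel. I regrasped it by the handle and pushed it blade first under the clip of the empty brown block until it met the slot's end. That push reached about 18 N with no further motion. Then I eased off, released it, backed away and handed the job in at about 21 s.

**Last checks**
- **Depth:** the handle's tail is 95.4 mm (scene camera) and 97.0 mm (top camera) from the mouth, against 95 mm when fully home. The two disagree by 1.6 mm, within the calibration but not finer than that.
- **Height and angle:** the handle's top is level at 46 mm, as it should be, and the paddle is in line with the slot.
- **Centring:** the two cameras put it about 0.5 mm and 1.3 mm to opposite sides of the slot's middle.
- **Clip:** it sits about 3 mm above its rest height, on the blade. I could not measure its force.
- **Bystanders:** those I compared (mug, jar, post, beaker, spool and rib) show only small pixel differences in the top view. I did not measure their positions, and the bowl was not in that comparison.

While I gripped the paddle, the fingertips pressed on the bench with about 10 N both times, far below the limits.

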